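# Make up the night kit and the signal kit

## Task

Make up two kits. In the aluminium case, stack in the middle of the well the two packing plates that together bring the headlamp level with the case's rim, and lay the headlamp on them, lens up, so that the lid will hold it without rattling; in the white bowl put the whistle and the smallest carabiner. Set things down rather than drop them, and leave the third plate and the two large carabiners where they lie.

Things in the scene. Friction and masses are not known exactly. Their poses are not given: they have to be found in the camera images.
- case: small open aluminium case, 124 (x) x 144 (y) x 56 mm high, walls and floor 4 mm thick: one plain well 116 x 136 mm and 52 mm deep, rim 56 mm above the shelf. Fixed. Origin: centre of its underside, z up. Its hinged lid stands open along the +x edge, its top edge about 120 mm above the rim and leaning away from the well; a stiff hinge holds it
- bowl: white ceramic bowl, 160 mm across the rim, 50 mm high, narrowing to a small flat floor about 5 mm thick. Fixed. Origin: centre of its underside
- plate_square: square packing plate of dark plastic, 46 x 46 mm, 10 mm thick, loose and flat on the shelf. Origin: centre of its underside, x and y along its sides
- plate_round: round packing plate of the same dark plastic, 48 mm in diameter, 16 mm thick, flat on the shelf. Origin: centre of its underside
- plate_hex: six-sided packing plate of the same dark plastic, 46 mm across flats, 13 mm thick, flat on the shelf. Origin: centre of its underside
- headlamp: silver headlamp without its strap, lying on its back in the middle of a fixed chrome turntable (320 mm across, its top 20 mm above the shelf): a body 60 (x) x 40 (y) x 18 mm with a round lens 35 mm across on top, 26 mm high in all. Origin: centre of its underside, z towards the lens
- carabiner_small: the smallest of three blue anodised carabiners lying flat on the turntable around the headlamp: a closed oval loop 66 mm long (x) and 38 mm wide (y) of 11 mm bar, sides parallel. Origin: middle of the loop, at its underside
- carabiner_oval: large oval carabiner, same finish, 96 mm long (x), 56 mm wide (y), 11 mm bar, flat on the turntable. Origin: middle of the loop, underside
- carabiner_pear: large pear-shaped carabiner, same finish, 98 mm long (x), 40 mm wide at its -x end and 68 mm at its +x end, 11 mm bar, flat on the turntable. Origin: middle of the loop, underside
- whistle: green plastic whistle lying on its side, 18 mm high: a round chamber 26 mm across with a flat mouthpiece 12 mm wide that runs along +x to 42 mm from the chamber's centre, flush with its -y side. Origin: underside, at the chamber's centre
Things that resemble listed ones, but are neither listed nor needed, are in the scene too. What is shaped like the plate_square but green, pink or turquoise is not meant.

How it is judged:
By the outcome, as a careful person would: the job done as asked, in the order asked, and still so for the second after the job is handed in, with the robot touching nothing.
It also fails if it takes over 122 s, if anything falls off the work surface, if the arm or the gripper's body presses on something with over 40 N, if the wrist force passes 120 N, or if a joint passes its speed limit or range.

## Robot

A 7-joint arm with a two-finger parallel gripper is mounted at the origin on the work surface. World frame = base frame: x ahead of the robot, y to its left, z up, the work surface at z = 0. Lengths are in m, angles in degrees, forces in N, time in s.
With the tool pointing down it reaches from about 0.425 to 0.875 m from the base axis. Payload 4.7 kg.
Tool frame: the origin (TCP) lies at the very end of the fingers, on their centre line; the grasp point (between the pads) lies 19 mm behind it (robot.tcp_to_grasp is the distance from the TCP to the grasp point, in m); y points along the fingers, x is the direction in which the jaws open and shut, and the axes are right-handed (so a half turn about y gives the same grasp; the last joint's range is limited). The gripper opens to 85 mm and grips with 20 to 120 N. Pads are 22 mm wide; open, the fingers measure 114 mm over their backs; the gripper's body (76 mm by 85 mm) begins 54 mm behind the grasp point. The pads swing forward as they close: fully open they stand 13 mm farther back than shut.
Start: joints at [-72.531, 18.392, -4.016, 83.108, 1.295, 78.541, -3.26], TCP at [0.186, 0.623, 0.231] pointing down, gripper open.
Joint ranges: [-163.93, 163.93], [-17.29, 119.83], [-79.2, 71.16], [3.27, 140.29], [-89.18, 269.18], [5.43, 117.66], [-154.24, 154.24]. Speed limits (degrees/s): [147.25, 147.25, 180, 180, 180, 180, 180].

## Interface

Orientations are given as [roll, pitch, yaw] about the fixed x, y, z axes, in that order (R = Rz(yaw) Ry(pitch) Rx(roll)).
In Python, from bench import robot gives the robot as it stands. The module is installed in compiled form; this text tells all that it offers.
- The arm moves only by the shell command python3 -m creep 'ROWS' [FORCE]. ROWS is JSON, a list of rows, each a list of 5 numbers: the opening in per cent of the stroke, from 0 (shut) to 100 (fully open), then the shift along the world's x, y, z in mm, then the turn about the world's z in rad. A call has 1 to 5 rows; each row is the pose to reach, as a shift and turn from the pose commanded when the call began; what a row does not reach only later rows make up. A row lasts 1/10 s, in which the tool goes at most 50 mm and 8.59 degrees, less where a joint would pass 70% of its speed; a pose out of reach is approached as far as the arm can. A call with a gripper value outside its range is refused whole. The fingers move at their own pace and stop on an object; FORCE is the grip in N (left out, the last holds). Time passes only in rows, so rows that repeat a pose let the fingers close. It gives the time, the measured TCP pose, the force and the opening at its end, in the units of the state.
- robot.state(): the state, without advancing time (a new reading comes with each control period).
- robot.capture(name): name is "scene" or "top" or "wrist"; returns a dict with "frame" (480x640x3 uint8, blue, green, red), "camera_matrix" (3x3 intrinsics, pixels), "dist" ([k1, k2, p1, p2, k3] as OpenCV has them; the pictures are not rectified), "rvec" (rotation vector, rad) and "tvec" (3), from world to camera coordinates, as OpenCV has them; the wrist camera has in their place "T_tool_cam" (4x4, takes a point from camera to tool coordinates, whose origin is the TCP and whose axes are the tool frame's). Camera axes: x right, y down, z forward; pixel columns grow to the right and rows downward; lengths in m; the calibration is good to about 2 mm. A picture is of the moment at which its call begins: read the wrist's pose just before it. There is no depth.
- robot.job_done(): hands the job in, once; it reports no verdict.
The state is a dict: "clock": time; "qpos": joint angles; "joint_vel": joint speeds; "effort": joint torques, N m; "eef_pos": TCP position; "tool_rot": TCP orientation; "contact_force": force on the tool from outside, world axes, zero at the start; "torque": the same for the moment, N m; "width": finger opening in m.
Only numpy, scipy, OpenCV 4.12 (cv2) and the standard library are available. Lean on these libraries where they do the work, as an engineer would, in place of code of your own. Each camera call takes 0.05 s, during which the arm holds its last target. There are 200 camera calls.

## Working session

There is one attempt and no reset: what is moved stays moved. The work goes in short steps, Python scripts to look and compute and a shell command to move; the robot and the scene stay as the last step left them, time stands still between calls to the robot, and variables do not carry over. Pictures are saved under pics/ and viewed, about 12 in all and at most 16, crops included, and the job is handed in when it is done.

```bash
mkdir -p pics; cat > h.py <<'E'
import numpy as np, cv2
from scipy.spatial.transform import Rotation as R
from bench import robot
def snap(name,fn):
    s=robot.state(); c=robot.capture(name); cv2.imwrite('pics/'+fn+'.png',c['frame'])
    c['name']=name
    if name=='wrist':
        T=np.eye(4);T[:3,:3]=R.from_euler('xyz',s['tool_rot'],degrees=True).as_matrix();T[:3,3]=s['eef_pos']
        W=np.linalg.inv(T@np.array(c['T_tool_cam'])); c['rvec']=cv2.Rodrigues(W[:3,:3])[0]; c['tvec']=W[:3,3]
    np.savez('pics/'+fn+'.npz',K=c['camera_matrix'],d=c['dist'],r=np.array(c['rvec'],float).ravel(),t=np.array(c['tvec'],float).ravel())
    return s,c
def px2w(fn,pts,z):
    c=np.load('pics/'+fn+'.npz'); z=np.broadcast_to(z,len(pts))
    u=cv2.undistortPoints(np.array(pts,float).reshape(-1,1,2),c['K'],c['d']).reshape(-1,2)
    M=cv2.Rodrigues(c['r'])[0]; o=-M.T@c['t']; d=np.c_[u,np.ones(len(u))]@M
    return o+d*((z-o[2])/d[:,2])[:,None]
def w2px(fn,P):
    c=np.load('pics/'+fn+'.npz'); return cv2.projectPoints(np.array(P,float).reshape(-1,1,3),c['r'],c['t'],c['K'],c['d'])[0].reshape(-1,2)
def crop(fn,x0,y0,x1,y1,k,out):
    im=cv2.imread('pics/'+fn+'.png')[y0:y1,x0:x1]; cv2.imwrite('pics/'+out+'.png',cv2.resize(im,None,fx=k,fy=k,interpolation=cv2.INTER_CUBIC))
E
python3 - <<'E'
from h import *
s,c=snap('top','top0'); print(s); snap('scene','sc0')
for f in('top0','sc0'):
    d=np.load(f'pics/{f}.npz'); print(d['K'],-cv2.Rodrigues(d['r'])[0].T@d['t'])
E
```

```text
{'clock': 0.0, 'qpos': array([-72.52943356,  18.43992681,  -4.0161551 ,  83.17693898,
         1.29623697,  78.54048294,  -3.25964776]), 'joint_vel': array([-0.1085176 , -0.02013061, -0.04413138,  0.05359249, -0.03246721,
       -0.06438018,  0.03817982]), 'effort': array([-3.02617182e-04, -4.93586183e+01, -3.82444058e-01, -3.14330220e+01,
        1.29819833e-02,  1.13224695e-02, -8.82022306e-06]), 'eef_pos': array([0.18626985, 0.62216213, 0.23019592]), 'tool_rot': array([-90.00685228,   0.11203061,  73.34041265]), 'contact_force': array([ 1.53956326, -0.14506076, -0.39467364]), 'torque': array([ 0.0186393 ,  0.02802286, -0.02580159]), 'width': 0.08511017893680133}
[[452.14001159   0.         315.61067529]
 [  0.         452.14001159 242.56478837]
 [  0.           0.           1.        ]] [0.35446577 0.0207768  1.10512821]
[[462.20028813   0.         321.44360678]
 [  0.         462.20028813 238.87943022]
 [  0.           0.           1.        ]] [1.10540164 0.16874039 0.70115773]
```

View pics/top0.png

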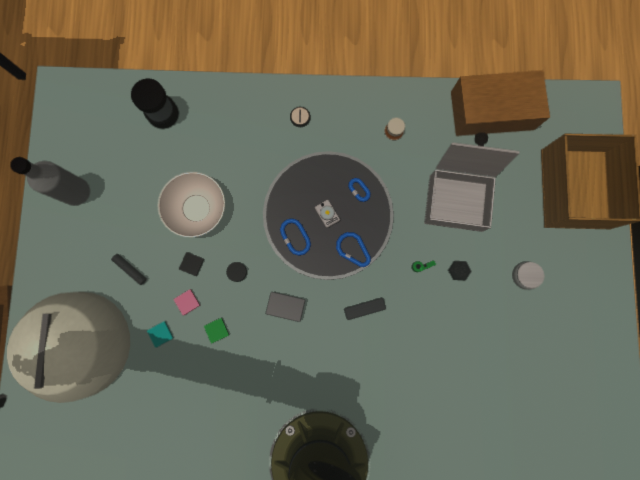

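View pics/sc0.png

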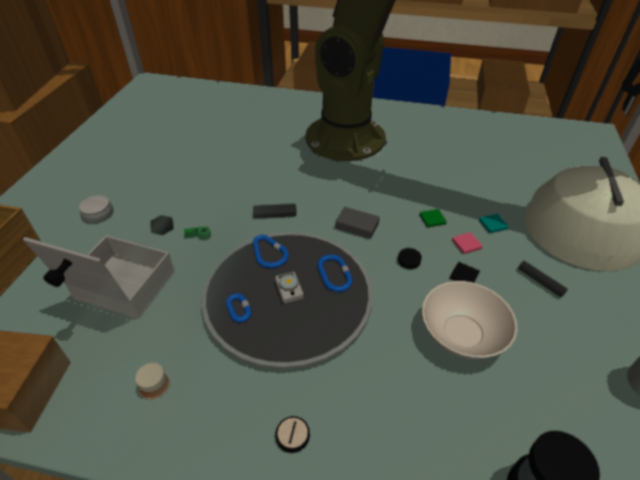

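The top view shows these candidates:
- **plate_square:** the dark square at (191,264). The pink (187,302), turquoise (160,334) and green (217,330) squares are excluded, and the dark slabs at (128,269), (365,308) and (286,306) have the wrong shape.
- **plate_round:** the dark disc at (237,272). The black knob at (481,139) and the tan discs at (300,116), (396,127) and (529,275) are not it.
- **plate_hex:** (460,271), which stays where it is.
- **whistle:** (423,266).
- **carabiners:** small at (360,190), oval at (295,238), pear at (353,250).
- **headlamp:** (327,213).

The well is 52 mm deep and the headlamp is 26 mm high, so the plates must make 26 mm. That means square (10) plus round (16).

```bash
python3 - <<'E'
from h import *
im=cv2.imread('pics/top0.png')
f=lambda x0,y0,w,h,k:cv2.resize(im[y0:y0+h,x0:x0+w],None,fx=k,fy=k,interpolation=cv2.INTER_CUBIC)
a=np.hstack([f(175,245,80,45,5),f(405,245,80,45,5)])
b=np.hstack([f(260,145,133,125,3),f(425,140,100,94,4)[:375]])
b=cv2.copyMakeBorder(b,0,0,0,max(0,800-b.shape[1]),cv2.BORDER_CONSTANT)[:, :800]
cv2.imwrite('pics/m.png',np.vstack([a,b]))
print(w2px('top0',[[.186,.622,.23],[0,0,0],[.5,0,0],[.5,.3,0]]))
P=px2w('top0',[[191,264],[237,272],[460,271],[327,213],[360,190],[418,266],[196,208],[462,203]],[.01,.016,.013,.046,.031,.018,.005,.004]);print(P.round(3))
E
```

```text
[[-15.25935967 389.62034721]
 [319.23308782 460.75483114]
 [324.26781111 245.32696793]
 [202.45086833 242.14173473]]
[[ 0.445  0.322  0.01 ]
 [ 0.428  0.209  0.016]
 [ 0.444 -0.329  0.013]
 [ 0.572 -0.004  0.046]
 [ 0.634 -0.083  0.031]
 [ 0.453 -0.226  0.018]
 [ 0.584  0.32   0.005]
 [ 0.614 -0.339  0.004]]
```

View pics/m.png

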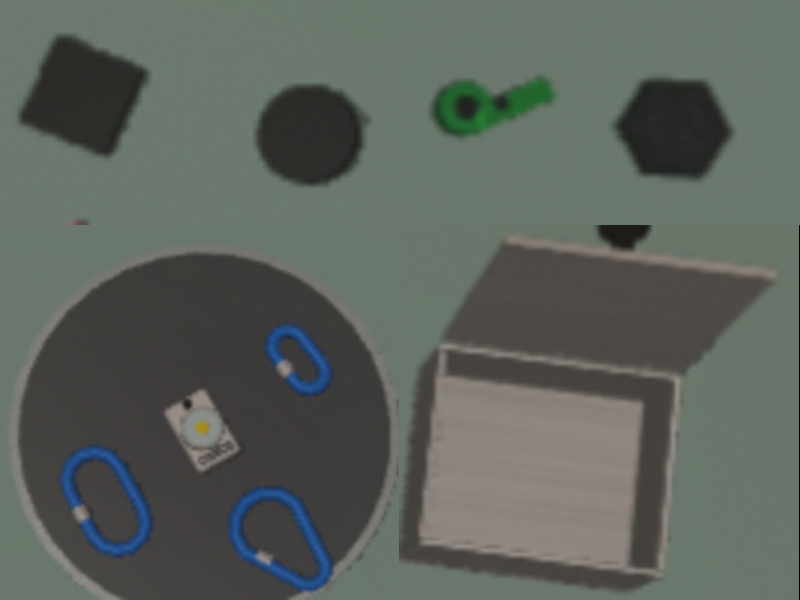

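The close crop confirms the choices: the dark square is centred at montage (85,96), the disc at (310,135) and the hex at (673,128), all distinct. The headlamp is at (202,430), the small carabiner at (298,359) and the whistle chamber at (462,107).

```bash
python3 - <<'E'
from h import *
def g(pts,x0,y0,ox,oy,k,z): 
    p=np.array(pts,float); return px2w('top0',np.c_[x0+(p[:,0]-ox+.5)/k-.5,y0+(p[:,1]-oy+.5)/k-.5],z)[:,:2]
an=lambda v:np.degrees(np.arctan2(v[1],v[0])).round(1)
for n,a in dict(case=([(443,345),(679,377),(661,573),(422,543)],425,140,399,225,4,.056),
 sq=([(62,36),(148,73),(110,156),(22,120)],175,245,0,0,5,.01),
 lamp=([(205,389),(240,452),(200,472),(165,409)],260,145,0,225,3,.038)).items():
    q=g(*a); print(n,q.mean(0).round(4),[ (np.linalg.norm(q[(i+1)%4]-q[i]).round(4),an(q[(i+1)%4]-q[i])) for i in range(4)])
print('round',g([(310,135)],175,245,0,0,5,.016))
q=g([(283,335),(312,385),(298,359)],260,145,0,225,3,.031);print('car',q,an(q[1]-q[0]))
q=g([(462,107),(550,90)],405,245,400,0,5,.018);print('wh',q,an(q[1]-q[0]))
q=px2w('top0',[[158,205],[225,205],[192,173],[192,237]],.05);print('bowl',q,(q[0]+q[1])/2,(q[2]+q[3])/2)
q=px2w('top0',[[264,216],[394,216],[329,152],[329,278]],.02);print('tt',q.mean(0))
print(R.from_euler('xyz',robot.state()['tool_rot'],degrees=True).as_matrix().round(2))
E
```

```text
case [ 0.6142 -0.3239] [(np.float64(0.1407), np.float64(-96.6)), (np.float64(0.1195), np.float64(173.5)), (np.float64(0.1403), np.float64(84.1)), (np.float64(0.1214), np.float64(-6.3))]
sq [0.445  0.3202] [(np.float64(0.046), np.float64(-111.7)), (np.float64(0.0436), np.float64(158.7)), (np.float64(0.0464), np.float64(69.4)), (np.float64(0.0445), np.float64(-21.8))]
lamp [ 0.5732 -0.0044] [(np.float64(0.0585), np.float64(-150.1)), (np.float64(0.0359), np.float64(118.4)), (np.float64(0.0584), np.float64(30.1)), (np.float64(0.0361), np.float64(-61.4))]
round [[0.42857186 0.20976372]]
car [[ 0.65542748 -0.06830867]
 [ 0.6144181  -0.09241276]
 [ 0.63571678 -0.08078639]] -149.6
wh [[ 0.45333933 -0.22404822]
 [ 0.46269315 -0.26639078]] -77.5
bowl [[0.57947791 0.3975711  0.05      ]
 [0.58389511 0.23925459 0.05      ]
 [0.65993914 0.32218753 0.05      ]
 [0.50496682 0.31257809 0.05      ]] [0.58168651 0.31841285 0.05      ] [0.58245298 0.31738281 0.05      ]
tt [ 0.57256741 -0.00942339  0.02      ]
[[ 0.29 -0.   -0.96]
 [ 0.96 -0.    0.29]
 [-0.   -1.   -0.  ]]
```

```bash
python3 - <<'E'
from h import *
for z in (.05,.1,.15,.2,.25,.3): print(z,px2w('top0',[[42,350]],z)[0,:2].round(3),px2w('sc0',[[610,180]],z)[0,:2].round(3))
E
python3 -m creep '[[100,0,0,40,0],[100,0,0,80,0]]'
```

```text
0.05 [0.239 0.631] [0.117 0.644]
0.1 [0.244 0.602] [0.193 0.607]
0.15 [0.25  0.574] [0.269 0.571]
0.2 [0.255 0.545] [0.345 0.534]
0.25 [0.261 0.516] [0.42  0.498]
0.3 [0.266 0.487] [0.496 0.461]
clock: 0.3
eef_pos: [0.1861, 0.6216, 0.31]
tool_rot: [-90.0, 0.3, 73.3]
contact_force: [-0.4, 0.1, 0.6]
width: 0.0851
```

```bash
python3 -m creep '[[100,24,-41,0,0.04],[100,48,-82,0,0.08],[100,72,-123,0,0.12],[100,96,-164,0,0.16],[100,121,-206,0,0.18]]' >/dev/null; python3 -m creep '[[100,24,-41,0,0],[100,48,-82,0,0],[100,72,-123,0,0],[100,96,-164,-15,0],[100,121,-206,-35,0]]'; python3 -m creep '[[100,0,0,-45,0],[100,0,0,-90,0],[100,0,0,-135,0],[100,0,0,-135,0],[100,0,0,-135,0]]'
python3 - <<'E'
from h import *
s,c=snap('wrist','w1');print(s['eef_pos'],s['tool_rot'])
print(w2px('w1',[[.4286,.2098,.016],[.445,.3202,.01]]))
E
```

```text
clock: 1.3
eef_pos: [0.4282, 0.2112, 0.2777]
tool_rot: [-90.1, -0.1, 83.6]
contact_force: [1.0, 0.9, -0.1]
width: 0.0853
clock: 1.8
eef_pos: [0.4269, 0.2129, 0.1428]
tool_rot: [-90.0, 0.0, 83.7]
contact_force: [0.5, 0.8, -0.4]
width: 0.0857
[0.42693435 0.21287006 0.14278877] [-8.99595006e+01  4.98474311e-02  8.36579810e+01]
[[318.32906076 234.30023774]
 [454.56908104 237.24976707]]
```

View pics/w1.png

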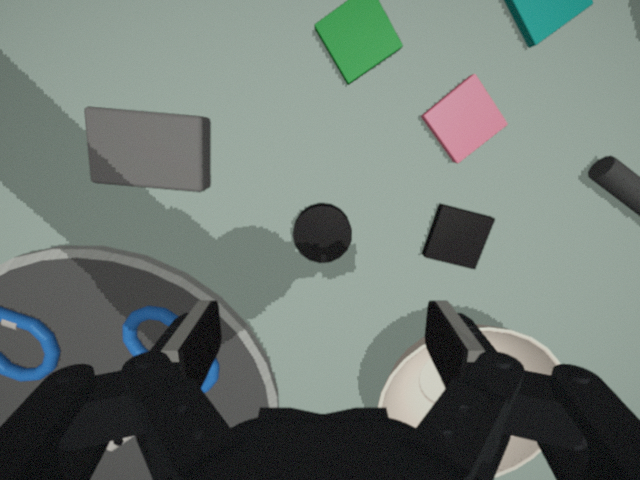

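The wrist view shows the round plate's top at (322,232). The square plate's top corners are at (441,205), (494,218), (475,267) and (426,254). The bowl and turntable are clear of the drop.

```bash
python3 - <<'E'
from h import *
print(px2w('w1',[[322,232]],.016)); q=px2w('w1',[(441,205),(494,218),(475,267),(426,254)],.01)[:,:2]; print(q.mean(0),[(np.linalg.norm(q[(i+1)%4]-q[i]).round(4),np.degrees(np.arctan2(*(q[(i+1)%4]-q[i])[::-1])).round(1)) for i in range(4)])
E
```

```text
[[0.42702905 0.21291858 0.016     ]]
[0.44480084 0.32385128] [(np.float64(0.0453), np.float64(70.2)), (np.float64(0.0435), np.float64(-19.7)), (np.float64(0.044), np.float64(-111.6)), (np.float64(0.0422), np.float64(162.1))]
```

```bash
python3 -m creep '[[100,0,0,-40,0],[100,0,0,-80,0],[100,0,0,-115,0],[100,0,0,-138,0],[100,0,0,-138,0]]' 40; python3 -m creep '[[0,0,0,0,0],[0,0,0,0,0],[0,0,0,0,0],[0,0,0,0,0],[0,0,0,0,0]]' 40;python3 -m creep '[[0,0,0,0,0],[0,0,0,0,0],[0,0,0,0,0]]'
```

```text
clock: 2.35
eef_pos: [0.4269, 0.2131, 0.0041]
tool_rot: [-89.9, 0.1, 83.7]
contact_force: [-0.4, -0.1, 0.1]
width: 0.0855
clock: 2.85
eef_pos: [0.4289, 0.2142, 0.0071]
tool_rot: [-90.2, -0.2, 83.7]
contact_force: [-1.7, -0.4, 7.7]
width: 0.0458
clock: 3.15
eef_pos: [0.429, 0.2142, 0.0071]
tool_rot: [-90.2, -0.2, 83.7]
contact_force: [-1.5, -1.2, 7.7]
width: 0.0457
```

```bash
python3 -m creep '[[0,0,0,10,0],[0,0,0,50,0],[0,0,0,100,0],[0,0,0,150,0],[0,0,0,150,0]]'; python3 - <<'E'
from h import *
s,c=snap('wrist','w2');print(s['eef_pos'],s['tool_rot'],s['width'])
E
```

```text
clock: 3.65
eef_pos: [0.4316, 0.2154, 0.163]
tool_rot: [-90.7, -0.6, 83.6]
contact_force: [0.4, -0.4, -1.5]
width: 0.0458
[0.43162463 0.21544054 0.16296965] [-90.65264943  -0.60091264  83.63959861] 0.0458419490805704
```

View pics/w2.png

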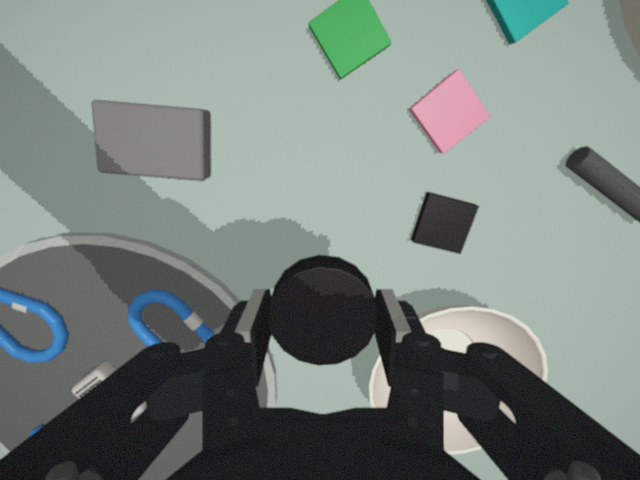

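The round plate is held centred between the pads at (322,310). Next I carry it over the case.

```bash
python3 -m creep '[[0,15,-45,0,0],[0,30,-90,10,0],[0,45,-135,20,0],[0,60,-180,20,0],[0,75,-225,20,0]]'>/dev/null; python3 -m creep '[[0,15,-45,0,0],[0,30,-90,0,0],[0,45,-135,0,0],[0,60,-180,0,0],[0,75,-225,0,0]]'; python3 -m creep '[[0,16,-45,0,0],[0,32,-89,0,0],[0,32,-89,0,0],[0,32,-89,0,0],[0,32,-89,0,0]]'; python3 - <<'E'
from h import *
s,c=snap('wrist','w3');print(s['eef_pos'],s['tool_rot'],s['width'],s['qpos'])
E
```

```text
clock: 4.7
eef_pos: [0.5769, -0.2383, 0.1736]
tool_rot: [-89.9, -0.0, 83.7]
contact_force: [0.1, 0.6, -0.5]
width: 0.0454
clock: 5.2
eef_pos: [0.6089, -0.3245, 0.1737]
tool_rot: [-89.9, -0.1, 83.7]
contact_force: [0.1, 0.2, -0.7]
width: 0.0456
[ 0.6089021  -0.32447048  0.17367185] [-89.93384326  -0.09817619  83.70959738] 0.04560512470397055 [ -2.82149618  29.16348343  40.59242163  82.25658742 -19.15880914
  75.68993634 122.63694793]
```

View pics/w3.png

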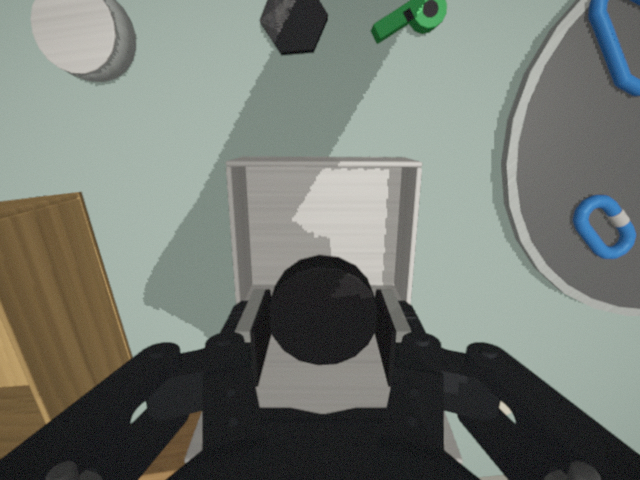

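```bash
python3 - <<'E'
from h import *
q=px2w('w3',[(228,160),(421,160)],.056)[:,:2];v=q[0]-q[1];print(q,np.linalg.norm(v),np.degrees(np.arctan2(v[1],v[0])))
n=np.array([-v[1],v[0]])/np.linalg.norm(v); print('case c',q.mean(0)+n*.062,n)
print(px2w('w3',[(322,310),(269,310),(376,310),(322,256),(322,364)],.1737+.008))
q=px2w('w3',[(391,3),(377,40),(428,10)],[.018,.018,.018]);print('wh',q)
print(px2w('w3',[(581,205),(630,248)],.031))
E
```

```text
[[ 0.54511737 -0.38567974]
 [ 0.56036028 -0.24640353]] 0.1401078468419855 -96.24580897877405
case c [ 0.61437081 -0.32278687] [ 0.9940643  -0.10879416]
[[ 0.6060213  -0.32384377  0.1817    ]
 [ 0.60355399 -0.34629395  0.1817    ]
 [ 0.60856872 -0.30095543  0.1817    ]
 [ 0.58178771 -0.32118092  0.1817    ]
 [ 0.63288568 -0.32679598  0.1817    ]]
wh [[ 0.44691814 -0.25466824  0.018     ]
 [ 0.47064957 -0.2667309   0.018     ]
 [ 0.45435865 -0.22735878  0.018     ]]
[[ 0.61367564 -0.10720752  0.031     ]
 [ 0.65691445 -0.05969921  0.031     ]]
```

```bash
python3 -m creep '[[0,6,1,-40,0],[0,6,1,-80,0],[0,6,1,-120,0],[0,6,1,-145,0],[0,6,1,-156,0]]'; python3 -m creep '[[0,0,0,-2,0],[0,0,0,-4,0],[0,0,0,-4,0]]';  python3 -m creep '[[0,0,0,-1,0],[0,0,0,-2,0],[0,0,0,-2,0]]'
```

```text
clock: 5.75
eef_pos: [0.614, -0.3216, 0.0156]
tool_rot: [-89.8, -0.2, 83.8]
contact_force: [-0.3, 0.9, -0.8]
width: 0.0458
clock: 6.05
eef_pos: [0.6163, -0.3254, 0.0163]
tool_rot: [-90.2, 0.0, 83.7]
contact_force: [0.2, -0.6, -0.6]
width: 0.0456
clock: 6.35
eef_pos: [0.6152, -0.3252, 0.0128]
tool_rot: [-90.0, -0.0, 83.7]
contact_force: [1.0, -0.8, -0.6]
width: 0.0456
```

```bash
python3 -m creep '[[0,0,0,-1,0],[0,0,0,-1,0],[0,0,0,-1,0]]'; python3 -m creep '[[0,0,0,-1,0],[0,0,0,-1,0],[0,0,0,-1,0]]';  python3 -m creep '[[0,0,0,-1,0],[0,0,0,-1,0],[0,0,0,-1,0]]'
```

```text
clock: 6.65
eef_pos: [0.6151, -0.3251, 0.0114]
tool_rot: [-90.0, -0.0, 83.7]
contact_force: [-0.4, -0.5, 1.1]
width: 0.046
clock: 6.95
eef_pos: [0.6151, -0.3251, 0.0112]
tool_rot: [-90.0, -0.0, 83.7]
contact_force: [-2.7, 1.3, 5.3]
width: 0.0457
clock: 7.25
eef_pos: [0.6151, -0.3252, 0.0112]
tool_rot: [-90.0, -0.0, 83.6]
contact_force: [-3.8, 2.3, 10.0]
width: 0.0458
```

```bash
python3 -m creep '[[0,0,0,2,0],[70,0,0,2,0],[70,0,0,2,0],[70,0,0,2,0],[70,0,0,2,0]]'; python3 -m creep '[[70,0,0,30,0],[70,0,0,75,0],[70,0,0,120,0],[70,0,0,165,0],[70,0,0,165,0]]'; python3 -m creep '[[100,-12,46,0,0],[100,-24,92,0,0],[100,-36,138,0,0],[100,-48,184,0,0],[100,-60,230,0,0]]' >/dev/null;  python3 -m creep '[[100,-12,46,0,-0.05],[100,-24,92,0,-0.1],[100,-36,138,0,-0.15],[100,-48,184,0,-0.2],[100,-60,230,0,-0.239]]' >/dev/null; python3 -m creep '[[100,-12,46,0,0],[100,-24,92,0,0],[100,-36,138,0,0],[100,-50,188,0,0],[100,-50,188,0,0]]';  python3 -m creep '[[100,0,0,-40,0],[100,0,0,-80,0],[100,0,0,-80,0]]'; python3 - <<'E'
from h import *
s,c=snap('wrist','w4');print(s['eef_pos'],s['tool_rot'],s['width'])
im=cv2.imread('pics/w4.png'); g=(im.max(2)<60).astype('uint8')
n,l,st,ce=cv2.connectedComponentsWithStats(g)
for i in range(1,n):
    if st[i,4]>800: print(st[i],ce[i])
snap('scene','sc1')
E
```

```text
clock: 7.75
eef_pos: [0.6149, -0.325, 0.0111]
tool_rot: [-90.0, -0.0, 83.7]
contact_force: [-0.7, 0.3, -0.1]
width: 0.0596
clock: 8.25
eef_pos: [0.6182, -0.3278, 0.1845]
tool_rot: [-90.7, 0.2, 83.6]
contact_force: [0.8, -0.9, 0.5]
width: 0.0601
clock: 9.75
eef_pos: [0.4408, 0.331, 0.1756]
tool_rot: [-89.8, -0.1, 70.6]
contact_force: [-0.8, 0.7, 0.1]
width: 0.0854
clock: 10.05
eef_pos: [0.4413, 0.3199, 0.0909]
tool_rot: [-89.7, 0.6, 70.0]
contact_force: [-1.5, -0.3, -0.3]
width: 0.0853
[0.44133731 0.3199215  0.09093943] [-89.72066586   0.56996714  69.96526899] 0.08529015611965408
[ 468  114  144   81 1575] [526.7447619  159.80253968]
[   0  191   42   82 1778] [ 18.02305962 232.39651294]
[ 298  220   68   67 4327] [331.20892073 252.69447654]
[    0   301   640   179 59530] [319.957702   421.57517218]
```

View pics/w4.png

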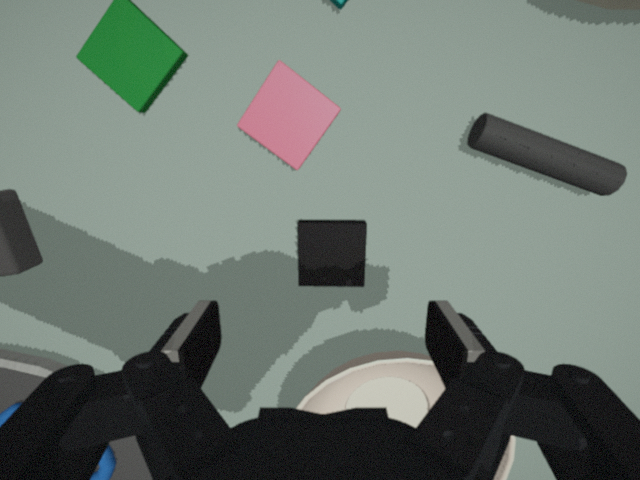

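The square plate is at (331,253) with its sides parallel to the jaws. I take the offset next.

```bash
python3 - <<'E'
from h import *
print(px2w('w4',[(331,253)],.009)); s=robot.state(); print(s['eef_pos'],s['tool_rot'])
E
python3 -m creep '[[100,0,0,0,0],[100,0,0,0,0],[100,0,0,0,0]]'
```

```text
[[0.44486549 0.32422052 0.009     ]]
[0.44496998 0.32243873 0.09638029] [-8.99797432e+01  7.53450879e-02  6.99354313e+01]
clock: 10.45
eef_pos: [0.4459, 0.3236, 0.0981]
tool_rot: [-90.1, -0.2, 70.0]
contact_force: [1.0, 0.9, 0.8]
width: 0.0853
```

```bash
python3 -m creep '[[100,0,1,-40,0],[100,0,1,-75,0],[100,0,1,-88,0],[100,0,1,-88,0],[100,0,1,-88,0]]'; python3 -m creep '[[0,0,0,0,0],[0,0,0,0,0],[0,0,0,0,0],[0,0,0,0,0],[0,0,0,0,0]]' 40; python3 -m creep '[[0,0,0,5,0],[0,0,0,45,0],[0,0,0,95,0],[0,0,0,145,0],[0,0,0,180,0]]'; python3 -m creep '[[0,0,0,0,0],[0,0,0,0,0],[0,0,0,0,0]]'; python3 - <<'E'
from h import *
s,c=snap('wrist','w5');print(s['eef_pos'],s['tool_rot'],s['width'])
E
```

```text
clock: 10.95
eef_pos: [0.4461, 0.3246, 0.0098]
tool_rot: [-90.1, -0.1, 69.9]
contact_force: [0.0, -0.5, -0.1]
width: 0.0857
clock: 11.45
eef_pos: [0.4463, 0.3242, 0.0104]
tool_rot: [-90.1, -0.1, 69.9]
contact_force: [-0.8, -2.0, 9.9]
width: 0.0124
clock: 11.95
eef_pos: [0.4459, 0.3245, 0.1923]
tool_rot: [-90.1, -0.2, 69.9]
contact_force: [-0.3, 0.6, 0.7]
width: 0.0003
clock: 12.25
eef_pos: [0.4441, 0.3234, 0.1869]
tool_rot: [-89.9, 0.1, 70.0]
contact_force: [-0.1, -0.8, -0.0]
width: -0.0
[0.44413207 0.32339858 0.18693899] [-89.92830504   0.12740516  69.96656117] -2.962804474392773e-05
```

View pics/w5.png

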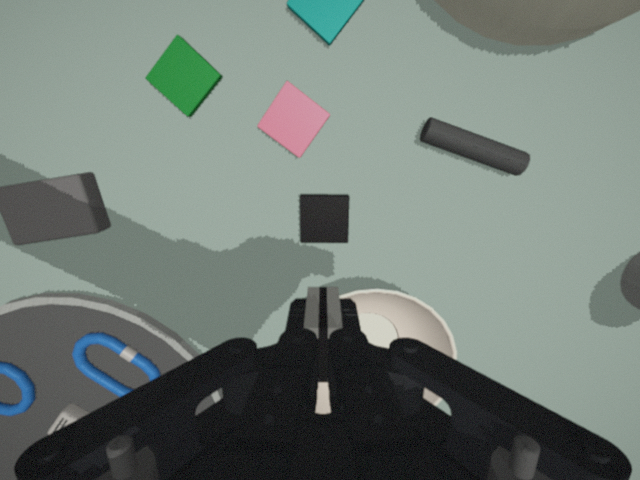

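The plate stayed where it was and the fingers rode over it. I'll pre-close to about 56 mm, go down until the tips feel the shelf, then grip.

```bash
python3 - <<'E'
from h import *
q=px2w('w5',[(300,194),(349,195),(348,242),(301,242)],.01);print(q.mean(0)); s=robot.state(); print(s['eef_pos'])
E
python3 -m creep '[[66,0,0,-50,0],[66,0,0,-100,0],[66,0,0,-145,0],[66,0,0,-165,0],[66,0,0,-173,0]]'; python3 -m creep '[[66,0,0,0,0],[66,0,0,-1,0],[66,0,0,-1,0]]';python3 -m creep '[[66,0,0,-2,0],[66,0,0,-2,0],[66,0,0,-2,0]]';python3 -m creep '[[66,0,0,-2,0],[66,0,0,-2,0],[66,0,0,-2,0]]'
```

```text
[0.4456461  0.32478839 0.01      ]
[0.44404988 0.32328015 0.18661378]
clock: 12.8
eef_pos: [0.4423, 0.3215, 0.0111]
tool_rot: [-89.8, 0.4, 69.9]
contact_force: [0.3, 0.4, 0.6]
width: 0.0562
clock: 13.1
eef_pos: [0.446, 0.3248, 0.0158]
tool_rot: [-90.1, -0.1, 70.0]
contact_force: [0.8, -0.1, 0.1]
width: 0.0561
clock: 13.4
eef_pos: [0.4452, 0.3242, 0.0128]
tool_rot: [-90.0, -0.0, 70.0]
contact_force: [0.2, -0.1, -0.4]
width: 0.0564
clock: 13.7
eef_pos: [0.445, 0.3239, 0.0103]
tool_rot: [-90.0, 0.0, 70.0]
contact_force: [0.6, 1.0, 0.4]
width: 0.0565
```

```bash
for i in 1; do python3 -m creep '[[66,0,0,-2,0],[66,0,0,-2,0],[66,0,0,-2,0]]';python3 -m creep '[[66,0,0,-2,0],[66,0,0,-2,0],[66,0,0,-2,0]]';python3 -m creep '[[66,0,0,-2,0],[66,0,0,-2,0],[66,0,0,-2,0]]'; done
```

```text
clock: 14.0
eef_pos: [0.445, 0.3239, 0.0083]
tool_rot: [-90.0, 0.0, 70.0]
contact_force: [-0.7, -0.3, -0.8]
width: 0.0563
clock: 14.3
eef_pos: [0.445, 0.3239, 0.0063]
tool_rot: [-90.0, 0.0, 70.0]
contact_force: [0.1, -0.4, 0.4]
width: 0.0562
clock: 14.6
eef_pos: [0.445, 0.3239, 0.0043]
tool_rot: [-90.0, 0.0, 70.0]
contact_force: [-0.4, 0.6, -0.1]
width: 0.0561
```

```bash
python3 -m creep '[[66,0,0,-2,0],[66,0,0,-2,0],[66,0,0,-2,0]]'; python3 -m creep '[[50,0,0,0,0],[50,0,0,0,0],[50,0,0,0,0],[50,0,0,0,0]]' 40
```

```text
clock: 14.9
eef_pos: [0.445, 0.3239, 0.0023]
tool_rot: [-90.0, 0.0, 70.0]
contact_force: [0.4, 0.3, -0.5]
width: 0.0563
clock: 15.3
eef_pos: [0.4454, 0.3242, 0.0027]
tool_rot: [-90.0, -0.0, 70.0]
contact_force: [0.8, 0.4, 2.9]
width: 0.0445
```

```bash
python3 -m creep '[[30,0,0,0,0],[30,0,0,0,0],[30,0,0,3,0],[30,0,0,6,0],[30,0,0,10,0]]' 40;python3 -m creep '[[30,0,0,45,0],[30,0,0,90,0],[30,0,0,135,0],[30,0,0,180,0],[30,0,0,180,0]]'
```

```text
clock: 15.8
eef_pos: [0.4446, 0.3236, 0.0122]
tool_rot: [-90.0, 0.1, 70.0]
contact_force: [-0.1, -0.5, -0.9]
width: 0.0443
clock: 16.3
eef_pos: [0.4484, 0.3263, 0.1997]
tool_rot: [-90.3, -0.7, 69.9]
contact_force: [0.5, 0.4, -0.6]
width: 0.0444
```

```bash
python3 -m creep '[[30,12,-46,0,0],[30,24,-92,0,0],[30,36,-138,0,0],[30,48,-184,0,0],[30,60,-230,0,0]]' >/dev/null; python3 -m creep '[[30,12,-46,0,0.05],[30,24,-92,0,0.1],[30,36,-138,0,0.15],[30,48,-184,0,0.2],[30,60,-230,0,0.239]]' >/dev/null; python3 -m creep '[[30,12,-46,0,0],[30,24,-92,0,0],[30,36,-138,0,0],[30,49,-187,0,0],[30,49,-187,0,0]]' >/dev/null; python3 -m creep '[[30,-35,0,-60,0],[30,-35,0,-60,0],[30,-35,0,-60,0],[30,-35,0,-60,0],[30,-35,0,-60,0]]'; python3 - <<'E'
from h import *
s,c=snap('wrist','w6');print(s['eef_pos'],s['tool_rot'],s['width'])
E
```

```text
clock: 18.3
eef_pos: [0.5809, -0.3229, 0.1341]
tool_rot: [-90.2, 0.0, 83.7]
contact_force: [0.4, 0.2, 0.1]
width: 0.0443
[ 0.58089968 -0.32292068  0.13407681] [-9.01727018e+01  4.13745471e-02  8.37339537e+01] 0.04432194417339187
```

View pics/w6.png

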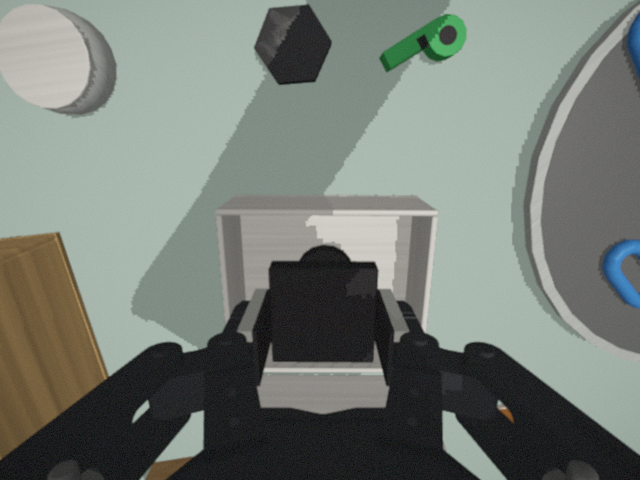

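```bash
python3 - <<'E'
from h import *
q=px2w('w6',[(217,211),(437,211)],.056)[:,:2];v=q[0]-q[1];n=np.array([-v[1],v[0]])/np.linalg.norm(v);print('case',q.mean(0)+n*.062,np.linalg.norm(v))
q=px2w('w6',[(270,263),(377,263),(374,362),(271,362)],.134+.0075);print('sq',q.mean(0),[np.linalg.norm(q[i]-q[i-1]) for i in range(4)])
e=px2w('w6',[(325,246),(304,256),(346,255)],.020); print('round edge',e, e[0]+.024*np.r_[n,0])
print(px2w('w6',[(391,63),(449,35),(410,43)],.018)[:,:2])
E
```

```text
case [ 0.61587633 -0.32330585] 0.14108020886214595
sq [ 0.58069875 -0.32214656  0.1415    ] [np.float64(0.047703314182541375), np.float64(0.04386293427740812), np.float64(0.04767914195016431), np.float64(0.04643543918196624)]
round edge [[ 0.58924658 -0.32141407  0.02      ]
 [ 0.59558313 -0.33844385  0.02      ]
 [ 0.59828568 -0.30604196  0.02      ]] [ 0.61310568 -0.32401089  0.02      ]
[[ 0.46654722 -0.26381652]
 [ 0.45361916 -0.22484153]
 [ 0.45576031 -0.25063488]]
```

```bash
python3 -m creep '[[30,34,-1,0,0],[30,34,-1,-40,0],[30,34,-1,-80,0],[30,34,-1,-100,0],[30,34,-1,-104,0]]' ; python3 -m creep '[[30,0,0,0,0],[30,0,0,0,0],[30,0,0,-2,0],[30,0,0,-2,0],[30,0,0,-2,0]]';python3 -m creep '[[30,0,0,-1,0],[30,0,0,-2,0],[30,0,0,-2,0]]'; python3 -m creep '[[30,0,0,-1,0],[30,0,0,-1,0],[30,0,0,-1,0]]'; python3 -m creep '[[30,0,0,-1,0],[30,0,0,-1,0],[30,0,0,-1,0]]'
```

```text
clock: 18.85
eef_pos: [0.6125, -0.3226, 0.026]
tool_rot: [-89.8, -0.1, 83.7]
contact_force: [-0.7, -0.5, -0.6]
width: 0.0447
clock: 19.35
eef_pos: [0.6135, -0.3242, 0.0272]
tool_rot: [-90.1, 0.0, 83.7]
contact_force: [-0.2, -0.0, 0.5]
width: 0.0443
clock: 19.65
eef_pos: [0.6129, -0.3239, 0.0242]
tool_rot: [-90.0, -0.0, 83.7]
contact_force: [-0.4, -0.5, -0.0]
width: 0.0443
clock: 19.95
eef_pos: [0.613, -0.3241, 0.0233]
tool_rot: [-90.0, -0.0, 83.7]
contact_force: [-0.6, -0.0, -0.2]
width: 0.0444
clock: 20.25
eef_pos: [0.6132, -0.3242, 0.0228]
tool_rot: [-90.0, -0.0, 83.7]
contact_force: [-0.5, 1.0, 2.6]
width: 0.0445
```

```bash
python3 -m creep '[[64,0,0,0,0],[64,0,0,0,0],[64,0,0,0,0],[64,0,0,0,0]]'; python3 -m creep '[[64,0,0,10,0],[64,0,0,40,0],[64,0,0,80,0],[64,0,0,120,0],[64,0,0,120,0]]'; python3 -m creep '[[64,-6,46,0,0.12],[64,-12,92,0,0.24],[64,-18,138,0,0.36],[64,-24,184,0,0.48],[64,-30,230,0,0.6]]'>/dev/null; python3 -m creep '[[64,-5,45,0,0.034],[64,-10,89,0,0.034],[64,-10,89,0,0.034],[64,-10,89,0,0.034],[64,-10,89,0,0.034]]'; python3 - <<'E'
from h import *
s,c=snap('wrist','w7');print(s['eef_pos'],s['tool_rot'],s['width'])
snap('top','top1')
a=cv2.imread('pics/w7.png'); b=cv2.resize(cv2.imread('pics/top1.png')[140:240,420:520],(240,240),interpolation=cv2.INTER_CUBIC)
a[0:240,0:240]=b; cv2.imwrite('pics/w7b.png',a)
E
```

```text
clock: 20.65
eef_pos: [0.613, -0.324, 0.0222]
tool_rot: [-90.0, -0.0, 83.7]
contact_force: [-1.1, -0.7, 0.3]
width: 0.0547
clock: 21.15
eef_pos: [0.6161, -0.3268, 0.1503]
tool_rot: [-90.6, 0.2, 83.6]
contact_force: [0.9, -0.9, 0.3]
width: 0.0547
clock: 22.15
eef_pos: [0.5731, -0.0067, 0.1426]
tool_rot: [-90.0, 0.0, 119.9]
contact_force: [0.1, -0.9, -0.2]
width: 0.0548
[ 0.57311709 -0.00672532  0.14263656] [-8.99960626e+01  4.86966652e-02  1.19867929e+02] 0.05475333589352621
```

View pics/w7b.png

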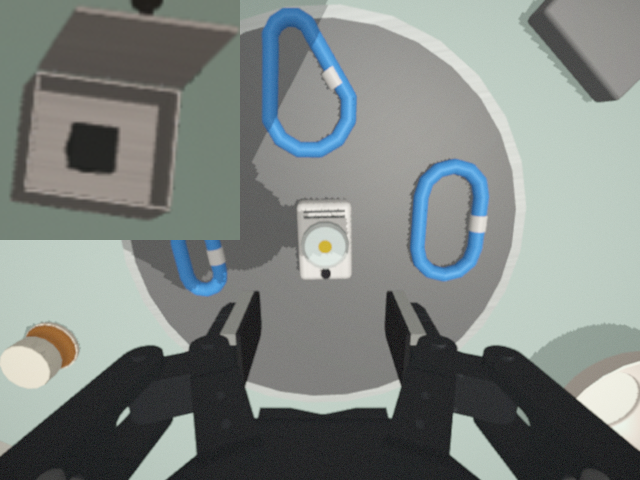

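The two plates are stacked in the middle of the well (inset, 92,148). The headlamp's body corners are at (298,201) and (352,279), square to the jaws.

```bash
python3 - <<'E'
from h import *
q=px2w('w7',[(298,201),(351,201),(353,279),(300,279)],.038);print(q.mean(0),[np.linalg.norm(q[i]-q[i-1]) for i in range(4)])
i=lambda p:px2w('w7',p,.031)
print(i([(200,294),(440,218)]))
E
```

```text
[ 0.57299022 -0.00318831  0.038     ] [np.float64(0.06003844875134528), np.float64(0.037713284467260494), np.float64(0.060107617162819905), np.float64(0.04034804271311982)]
[[ 0.66264584 -0.06666603  0.031     ]
 [ 0.51666044  0.06262573  0.031     ]]
```

```bash
python3 -m creep '[[64,0,4,-40,0],[64,0,4,-75,0],[64,0,4,-105,0],[64,0,4,-117,0],[64,0,4,-117,0]]'; python3 -m creep '[[64,0,0,0,0],[64,0,0,0,0],[30,0,0,0,0],[30,0,0,0,0],[30,0,0,0,0]]' 40;python3 -m creep '[[20,0,0,0,0],[20,0,0,0,0],[20,0,0,0,0]]' 40
```

```text
clock: 22.75
eef_pos: [0.5718, -0.0024, 0.0239]
tool_rot: [-89.8, -0.0, 119.9]
contact_force: [0.3, -0.7, -0.2]
width: 0.0544
clock: 23.25
eef_pos: [0.5745, -0.0011, 0.0272]
tool_rot: [-90.2, 0.1, 120.0]
contact_force: [0.2, -0.5, 7.2]
width: 0.0388
clock: 23.55
eef_pos: [0.5745, -0.001, 0.0272]
tool_rot: [-90.2, 0.1, 120.0]
contact_force: [-0.2, -0.3, 5.7]
width: 0.0388
```

```bash
python3 -m creep '[[20,0,0,10,0],[20,0,0,50,0],[20,0,0,90,0],[20,0,0,120,0],[20,0,0,120,0]]'; python3 -m creep '[[20,6,-46,0,-0.12],[20,12,-92,0,-0.24],[20,18,-138,0,-0.36],[20,24,-184,0,-0.48],[20,30,-230,0,-0.6]]'>/dev/null; python3 -m creep '[[20,6,-45,0,-0.034],[20,11,-90,0,-0.034],[20,11,-90,0,-0.034],[20,11,-90,0,-0.034],[20,11,-90,0,-0.034]]'; python3 -m creep '[[20,-35,0,0,0],[20,-35,0,0,0],[20,-35,0,0,0],[20,-35,0,0,0],[20,-35,0,0,0]]'; python3 - <<'E'
from h import *
s,c=snap('wrist','w8');print(s['eef_pos'],s['tool_rot'],s['width'])
E
```

```text
clock: 24.05
eef_pos: [0.5762, -0.0011, 0.1509]
tool_rot: [-90.5, 0.2, 120.0]
contact_force: [-0.3, -0.6, -0.3]
width: 0.039
clock: 25.05
eef_pos: [0.6143, -0.319, 0.1446]
tool_rot: [-89.9, -0.1, 83.7]
contact_force: [-0.6, 1.2, -0.2]
width: 0.0388
clock: 25.55
eef_pos: [0.5804, -0.3198, 0.1456]
tool_rot: [-90.1, -0.0, 83.8]
contact_force: [-0.1, 0.7, -1.1]
width: 0.0389
[ 0.58041856 -0.31975291  0.14563089] [-9.00543472e+01 -2.16683913e-02  8.37907841e+01] 0.03887337131887789
```

View pics/w8.png

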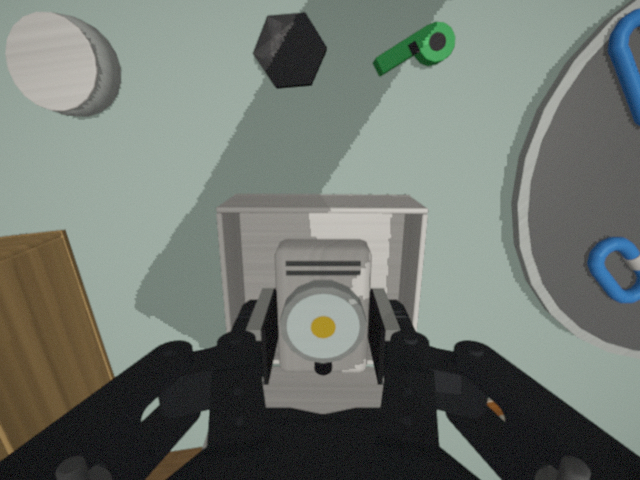

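```bash
python3 - <<'E'
from h import *
z=.1456
print(px2w('w8',[(323,325)],z+.0185)); print(px2w('w8',[(277,243),(370,243),(280,372),(365,374)],z+.011))
E
```

```text
[[ 0.57861995 -0.31882644  0.1641    ]]
[[ 0.54495534 -0.33333529  0.1566    ]
 [ 0.54888064 -0.29706517  0.1566    ]
 [ 0.60443159 -0.34075657  0.1566    ]
 [ 0.60955666 -0.30337372  0.1566    ]]
```

```bash
python3 -m creep '[[20,36,-5,0,0],[20,36,-5,-40,0],[20,36,-5,-75,0],[20,36,-5,-98,0],[20,36,-5,-103,0]]'; python3 -m creep '[[20,0,0,0,0],[20,0,0,0,0],[20,0,0,0,0],[20,0,0,-2,0],[20,0,0,-2,0]]';python3 -m creep '[[20,0,0,-1,0],[20,0,0,-1,0],[20,0,0,-1,0]]'; python3 -m creep '[[20,0,0,-1,0],[20,0,0,-1,0],[20,0,0,-1,0]]'; python3 -m creep '[[20,0,0,-1,0],[20,0,0,-1,0],[20,0,0,-1,0]]'
```

```text
clock: 26.1
eef_pos: [0.6135, -0.3244, 0.0385]
tool_rot: [-89.7, -0.1, 83.7]
contact_force: [-0.7, 0.4, -0.9]
width: 0.0391
clock: 26.6
eef_pos: [0.6154, -0.3261, 0.041]
tool_rot: [-90.1, -0.0, 83.7]
contact_force: [-0.3, 0.0, -0.4]
width: 0.039
clock: 26.9
eef_pos: [0.615, -0.326, 0.0394]
tool_rot: [-90.0, -0.0, 83.7]
contact_force: [0.4, -0.6, -1.2]
width: 0.0386
clock: 27.2
eef_pos: [0.615, -0.326, 0.0383]
tool_rot: [-90.0, -0.0, 83.7]
contact_force: [0.7, 0.2, -1.2]
width: 0.039
clock: 27.5
eef_pos: [0.615, -0.3261, 0.0374]
tool_rot: [-90.0, -0.0, 83.7]
contact_force: [-0.5, 1.2, -0.1]
width: 0.0386
```

```bash
python3 -m creep '[[20,0,1,-1,0],[20,0,1,-1,0],[20,0,1,-1,0]]'; python3 -m creep '[[20,0,0,-1,0],[20,0,0,-1,0],[20,0,0,-1,0]]'
```

```text
clock: 27.8
eef_pos: [0.6151, -0.326, 0.0373]
tool_rot: [-90.1, 0.1, 83.6]
contact_force: [-1.4, -0.9, 5.2]
width: 0.0391
clock: 28.1
eef_pos: [0.6151, -0.3261, 0.0372]
tool_rot: [-90.1, 0.0, 83.6]
contact_force: [-4.0, -0.3, 10.7]
width: 0.0388
```

```bash
python3 -m creep '[[20,0,-1,2,0],[58,0,-1,2,0],[58,0,-1,2,0],[58,0,-1,2,0],[58,0,-1,2,0]]'; python3 -m creep '[[58,0,0,10,0],[58,0,0,40,0],[58,0,0,80,0],[58,0,0,115,0],[58,0,0,115,0]]'; python3 -m creep '[[50,-40,25,0,-0.14],[50,-80,50,0,-0.28],[50,-120,75,0,-0.42],[50,-160,98,0,-0.56],[50,-160,98,0,-0.7]]'>/dev/null; python3 -m creep '[[50,0,0,-20,-0.14],[50,0,0,-20,-0.28],[50,0,0,-20,-0.38],[50,0,0,-20,-0.38],[50,0,0,-20,-0.38]]'; python3 - <<'E'
from h import *
s,c=snap('wrist','w9');print(s['eef_pos'],s['tool_rot'],s['width'])
snap('top','top2')
a=cv2.imread('pics/w9.png'); b=cv2.resize(cv2.imread('pics/top2.png')[140:240,420:520],(240,240),interpolation=cv2.INTER_CUBIC)
a[0:240,0:240]=b; cv2.imwrite('pics/w9b.png',a)
E
```

```text
clock: 28.6
eef_pos: [0.615, -0.3257, 0.037]
tool_rot: [-90.0, -0.0, 83.7]
contact_force: [-0.1, 0.0, 0.0]
width: 0.0495
clock: 29.1
eef_pos: [0.6177, -0.3285, 0.1596]
tool_rot: [-90.6, 0.2, 83.6]
contact_force: [-0.1, -0.5, -0.0]
width: 0.0494
clock: 30.1
eef_pos: [0.4551, -0.228, 0.1325]
tool_rot: [-90.0, -0.0, 22.1]
contact_force: [-0.4, -0.1, 0.4]
width: 0.0427
[ 0.45505964 -0.22803675  0.13254999] [-8.99982376e+01 -2.38014224e-02  2.20863427e+01] 0.042743177686490566
```

View pics/w9b.png

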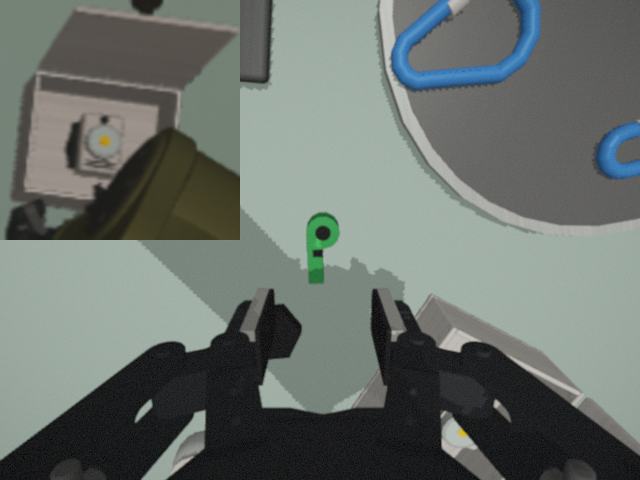

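The headlamp sits lens up on the stack (inset, 103,140). The whistle's chamber is at (322,230) with its mouthpiece running straight down to (316,283), square to the jaws.

```bash
python3 - <<'E'
from h import *
print(px2w('w9',[(322,230),(316,283),(308,250)],.018))
q=px2w('top0',[(182,208),(210,208),(196,195),(196,221)],.005);print(q)
E
```

```text
[[ 0.45238973 -0.22384053  0.018     ]
 [ 0.46438509 -0.26603544  0.018     ]
 [ 0.44840061 -0.24271088  0.018     ]]
[[0.58316843 0.35416279 0.005     ]
 [0.58508164 0.28519853 0.005     ]
 [0.61702233 0.32170453 0.005     ]
 [0.55148046 0.31771038 0.005     ]]
```

```bash
python3 -m creep '[[50,-2,2,-40,0],[50,-2,2,-80,0],[50,-2,2,-110,0],[50,-2,2,-120,0],[50,-2,2,-120,0]]'; python3 -m creep '[[50,0,0,0,0],[50,0,0,0,0],[15,0,0,0,0],[15,0,0,0,0],[15,0,0,0,0]]' 35;python3 -m creep '[[10,0,0,0,0],[10,0,0,0,0],[10,0,0,5,0],[10,0,0,10,0],[10,0,0,10,0]]' 35;python3 -m creep '[[10,0,0,40,0],[10,0,0,80,0],[10,0,0,120,0],[10,0,0,120,0],[10,0,0,120,0]]'
```

```text
clock: 30.7
eef_pos: [0.452, -0.2261, 0.0116]
tool_rot: [-89.9, 0.1, 22.0]
contact_force: [-0.4, 1.0, 1.0]
width: 0.0428
clock: 31.2
eef_pos: [0.4541, -0.2263, 0.0139]
tool_rot: [-90.0, -0.1, 22.0]
contact_force: [-0.7, 0.9, 6.6]
width: 0.0235
clock: 31.7
eef_pos: [0.4538, -0.2262, 0.0234]
tool_rot: [-90.0, -0.1, 22.0]
contact_force: [-0.1, 1.3, -0.4]
width: 0.0235
clock: 32.2
eef_pos: [0.4537, -0.2257, 0.143]
tool_rot: [-90.0, -0.2, 22.0]
contact_force: [0.3, -0.1, 0.2]
width: 0.0234
```

```bash
python3 -m creep '[[10,10,46,0,0],[10,20,92,0,0],[10,30,138,0,0],[10,40,184,0,0],[10,50,230,0,0]]'>/dev/null; python3 -m creep '[[10,10,46,0,0],[10,20,92,0,0],[10,30,138,0,0],[10,40,184,0,0],[10,50,230,0,0]]' >/dev/null; python3 -m creep '[[10,8,46,0,0],[10,17,92,0,0],[10,17,92,0,0],[10,17,92,-30,0],[10,17,92,-50,0]]'; python3 -m creep '[[10,0,0,0,0],[10,0,0,0,0],[10,0,0,0,0]]'; python3 - <<'E'
from h import *
s,c=snap('wrist','w10');print(s['eef_pos'],s['tool_rot'],s['width'])
E
```

```text
clock: 33.7
eef_pos: [0.5685, 0.3251, 0.0884]
tool_rot: [-90.1, 0.3, 22.0]
contact_force: [-0.7, 0.1, -0.2]
width: 0.0238
clock: 34.0
eef_pos: [0.5706, 0.3258, 0.0931]
tool_rot: [-90.0, -0.1, 21.9]
contact_force: [-0.7, -0.1, -0.4]
width: 0.0233
[0.57062905 0.32579238 0.09305094] [-8.99993362e+01 -5.44179450e-02  2.19256991e+01] 0.023322507335042434
```

View pics/w10.png

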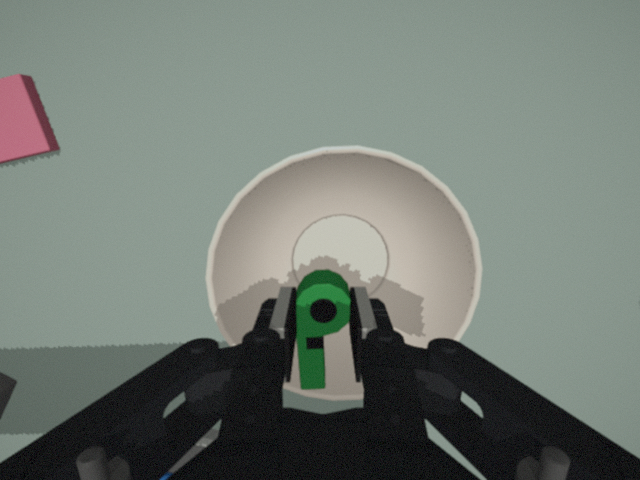

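```bash
python3 - <<'E'
from h import *
q=px2w('w10',[(292,258),(389,260),(341,214)],.005);print(q,(q[0]+q[1])/2)
q=px2w('w10',[(208,266),(481,267),(347,147)],.05);print(q,(q[0]+q[1])/2)
print(px2w('w10',[(323,311)],.093+.005))
E
```

```text
[[0.5535077  0.31015161 0.005     ]
 [0.61685861 0.33407118 0.005     ]
 [0.57300528 0.35178529 0.005     ]] [0.58518316 0.32211139 0.005     ]
[[0.50885708 0.30441321 0.05      ]
 [0.65264885 0.36165769 0.05      ]
 [0.55619481 0.39366371 0.05      ]] [0.58075297 0.33303545 0.05      ]
[[0.56998815 0.32641179 0.098     ]]
```

```bash
python3 -m creep '[[10,1,2,-30,0],[10,1,2,-55,0],[10,1,2,-66,0],[10,1,2,-66,0],[10,1,2,-68,0]]'; python3 -m creep '[[10,0,0,-2,0],[10,0,0,-2,0],[10,0,0,-2,0]]';python3 -m creep '[[10,0,0,-2,0],[10,0,0,-2,0],[10,0,0,-2,0]]'; python3 -m creep '[[10,0,0,-1,0],[10,0,0,-1,0],[10,0,0,-1,0]]'; python3 -m creep '[[10,0,0,-1,0],[10,0,0,-1,0],[10,0,0,-1,0]]'
```

```text
clock: 34.55
eef_pos: [0.5722, 0.3284, 0.0259]
tool_rot: [-90.0, -0.1, 21.9]
contact_force: [0.8, 0.7, 0.3]
width: 0.0233
clock: 34.85
eef_pos: [0.5715, 0.3283, 0.0232]
tool_rot: [-90.0, -0.1, 22.0]
contact_force: [-0.6, 0.1, 0.4]
width: 0.0236
clock: 35.15
eef_pos: [0.5712, 0.3287, 0.0208]
tool_rot: [-90.0, -0.0, 22.0]
contact_force: [-0.7, 0.5, 2.3]
width: 0.0235
clock: 35.45
eef_pos: [0.5711, 0.3288, 0.0198]
tool_rot: [-89.9, -0.1, 22.0]
contact_force: [0.0, 2.6, 3.8]
width: 0.0236
clock: 35.75
eef_pos: [0.5713, 0.3289, 0.0197]
tool_rot: [-89.9, -0.1, 22.0]
contact_force: [-3.2, 2.1, 8.9]
width: 0.0237
```

```bash
python3 -m creep '[[10,0,0,1,0],[42,0,0,1,0],[42,0,0,1,0],[42,0,0,1,0]]'; python3 -m creep '[[42,0,0,10,0],[42,0,0,40,0],[42,0,0,80,0],[42,0,0,120,0],[42,0,0,120,0]]'; python3 -m creep '[[64,7,-45,0,-0.14],[64,14,-90,0,-0.28],[64,21,-135,0,-0.42],[64,28,-180,0,-0.56],[64,35,-225,0,-0.7]]'>/dev/null; python3 -m creep '[[64,7,-45,0,-0.14],[64,14,-90,0,-0.28],[64,21,-135,0,-0.42],[64,29,-186,0,-0.56],[64,29,-186,0,-0.7]]'>/dev/null;python3 -m creep '[[64,0,0,0,-0.03],[64,0,0,0,-0.03],[64,0,0,0,-0.03],[64,0,0,0,-0.03]]'; python3 - <<'E'
from h import *
s,c=snap('wrist','w11');print(s['eef_pos'],s['tool_rot'],s['width'])
snap('top','top3')
a=cv2.imread('pics/w11.png'); b=cv2.resize(cv2.imread('pics/top3.png')[165:245,150:230],(240,240),interpolation=cv2.INTER_CUBIC)
a[0:240,0:240]=b; cv2.imwrite('pics/w11b.png',a)
E
```

```text
clock: 36.15
eef_pos: [0.5708, 0.3267, 0.0186]
tool_rot: [-90.1, 0.1, 21.9]
contact_force: [0.7, 0.8, 0.0]
width: 0.0355
clock: 36.65
eef_pos: [0.575, 0.3289, 0.1467]
tool_rot: [-89.9, -0.6, 21.9]
contact_force: [1.3, -0.4, 0.3]
width: 0.036
clock: 38.05
eef_pos: [0.6353, -0.081, 0.1393]
tool_rot: [-90.0, 0.0, -59.7]
contact_force: [0.7, -0.7, 0.2]
width: 0.0548
[ 0.63525768 -0.08096396  0.13927603] [-8.99840848e+01  4.64308351e-02 -5.97315397e+01] 0.05479005084668778
```

View pics/w11b.png

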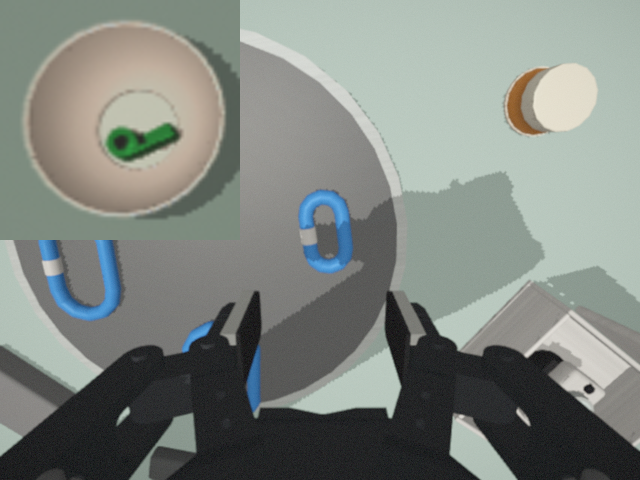

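The whistle lies on the bowl's floor (inset, 145,138). The small carabiner runs from (322,192) to (331,271), centred at about (326,232) and turned a few degrees from the jaws.

```bash
python3 - <<'E'
from h import *
im=cv2.imread('pics/w11.png').astype(int); m=((im[...,0]-im[...,2])>60).astype('uint8'); m[:, :290]=0; m[:,360:]=0; m[:170]=0;m[290:]=0
m=cv2.morphologyEx(m,cv2.MORPH_CLOSE,np.ones((15,15)))
c=max(cv2.findContours(m,0,2)[0],key=cv2.contourArea); r=cv2.minAreaRect(c); b=cv2.boxPoints(r); print(r)
q=px2w('w11',b,.026)[:,:2]; print(q.mean(0),[(np.linalg.norm(q[i]-q[i-1]).round(4),np.degrees(np.arctan2(*(q[i]-q[i-1])[::-1])).round(1)) for i in range(4)])
E
```

```text
((325.82427978515625, 230.94595336914062), (83.35028839111328, 50.30608367919922), 80.53767395019531)
[ 0.63775902 -0.08117409] [(np.float64(0.0656), np.float64(38.4)), (np.float64(0.0367), np.float64(-50.2)), (np.float64(0.0651), np.float64(-139.2)), (np.float64(0.0394), np.float64(130.5))]
```

```bash
python3 -m creep '[[64,2,0,-40,0.14],[64,2,0,-80,0.14],[64,2,0,-105,0.14],[64,2,0,-110,0.14],[64,2,0,-110,0.14]]'; python3 -m creep '[[64,0,0,0,0],[64,0,0,-6,0],[64,0,0,-6,0],[64,0,0,-6,0]]';  python3 -m creep '[[30,0,0,0,0],[30,0,0,0,0],[30,0,0,0,0],[20,0,0,0,0],[20,0,0,0,0]]' 40
```

```text
clock: 38.65
eef_pos: [0.6368, -0.0828, 0.0292]
tool_rot: [-90.1, 0.0, -51.9]
contact_force: [-0.4, -0.2, -0.3]
width: 0.0549
clock: 39.05
eef_pos: [0.6373, -0.083, 0.0239]
tool_rot: [-90.0, -0.0, -52.0]
contact_force: [0.4, -0.3, 0.0]
width: 0.0545
clock: 39.55
eef_pos: [0.6374, -0.0831, 0.0241]
tool_rot: [-90.0, -0.0, -52.0]
contact_force: [-1.4, 0.4, 5.5]
width: 0.0356
```

```bash
python3 - <<'E'
from h import *
im=cv2.imread('pics/top3.png').astype(int)[165:245,150:230]; m=((im[...,1]-im[...,2])>25)&((im[...,1]-im[...,0])>10); m[:30]=0
ys,xs=np.nonzero(m); print(len(xs),xs.min(),xs.max(),ys.min(),ys.max())
print(px2w('top3',[(150+122/3,165+142/3),(150+178/3,165+131/3),(150+np.mean(xs),165+ys.mean())],.023))
E
python3 -m creep '[[20,0,0,3,0],[20,0,0,10,0],[20,0,0,50,0],[20,0,0,90,0],[20,0,0,120,0]]'; python3 -m creep '[[20,-7,45,0,0.14],[20,-14,90,0,0.28],[20,-21,135,0,0.42],[20,-28,180,0,0.56],[20,-35,225,0,0.7]]' >/dev/null; python3 -m creep '[[20,-7,45,0,0.14],[20,-14,90,0,0.28],[20,-21,135,0,0.42],[20,-30,184,0,0.56],[20,-30,184,0,0.59]]' >/dev/null;  python3 -m creep '[[20,0,0,-20,0],[20,0,0,-40,0],[20,0,0,-40,0],[20,0,0,-40,0]]'; python3 - <<'E'
from h import *
s,c=snap('wrist','w12');print(s['eef_pos'],s['tool_rot'],s['width'])
E
```

```text
148 35 57 41 52
[[0.56928149 0.3270618  0.023     ]
 [0.57960998 0.28239517 0.023     ]
 [0.57192013 0.31598717 0.023     ]]
clock: 40.05
eef_pos: [0.6375, -0.0836, 0.1459]
tool_rot: [-89.9, -0.1, -52.0]
contact_force: [0.6, 1.0, -0.8]
width: 0.0357
clock: 41.45
eef_pos: [0.5721, 0.3255, 0.1036]
tool_rot: [-90.0, 0.0, 21.9]
contact_force: [-0.3, -0.4, 0.0]
width: 0.0358
[0.57205724 0.32554848 0.10356508] [-9.00296196e+01  2.55607465e-02  2.19227813e+01] 0.035766987141261204
```

View pics/w12.png

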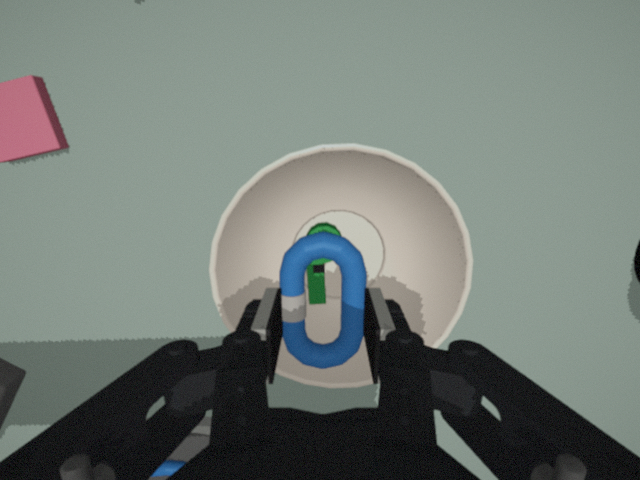

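The carabiner is held square, centred at (322,301). The whistle is below it, chamber at about (323,239) and mouthpiece end at (317,302).

```bash
python3 - <<'E'
from h import *
print(px2w('w12',[(323,240),(317,302)],.023),px2w('w12',[(322,301)],.1075))
E
```

```text
[[0.56910434 0.33214366 0.023     ]
 [0.58222004 0.28842575 0.023     ]] [[0.56940681 0.33000363 0.1075    ]]
```

```bash
python3 -m creep '[[20,2,-5,-25,0],[20,2,-5,-50,0],[20,2,-5,-64,0],[20,2,-5,-68,0],[20,2,-5,-68,0]]'; python3 -m creep '[[20,0,0,0,0],[20,0,0,-2,0],[20,0,0,-2,0]]';python3 -m creep '[[20,0,0,-2,0],[20,0,0,-2,0],[20,0,0,-2,0]]'; python3 -m creep '[[20,0,0,-2,0],[20,0,0,-2,0],[20,0,0,-2,0]]'; python3 -m creep '[[20,0,0,-1,0],[20,0,0,-1,0],[20,0,0,-1,0]]'
```

```text
clock: 42.0
eef_pos: [0.5743, 0.3211, 0.0358]
tool_rot: [-90.0, -0.0, 22.0]
contact_force: [-0.0, -0.6, 0.3]
width: 0.0358
clock: 42.3
eef_pos: [0.5744, 0.3212, 0.034]
tool_rot: [-90.0, -0.1, 22.0]
contact_force: [0.5, 0.7, -0.2]
width: 0.0359
clock: 42.6
eef_pos: [0.574, 0.3209, 0.0314]
tool_rot: [-90.0, 0.0, 22.0]
contact_force: [0.7, 0.4, 0.4]
width: 0.0353
clock: 42.9
eef_pos: [0.5745, 0.321, 0.0299]
tool_rot: [-90.0, -0.1, 21.9]
contact_force: [-0.0, 0.2, 2.2]
width: 0.0355
clock: 43.2
eef_pos: [0.5748, 0.3211, 0.0291]
tool_rot: [-90.0, -0.1, 21.9]
contact_force: [0.0, -0.3, 4.9]
width: 0.0354
```

```bash
python3 -m creep '[[20,0,0,0,0],[46,0,0,0,0],[52,0,0,0,0],[52,0,0,0,0],[52,0,0,0,0]]'; python3 -m creep '[[52,0,0,5,0],[52,0,0,30,0],[52,0,0,70,0],[52,0,0,110,0],[52,0,0,150,0]]'; python3 -m creep '[[52,-25,-40,0,0],[52,-50,-80,0,0],[52,-75,-120,0,0],[52,-75,-160,0,0],[52,-75,-160,0,0]]'; python3 - <<'E'
from h import *
for i in range(6): robot.capture('top')
s,c=snap('top','top4'); snap('scene','sc2'); print(s['clock'],s['eef_pos'])
a=cv2.imread('pics/top4.png');b=cv2.imread('pics/sc2.png')
r=lambda m,w,h:cv2.resize(m,(w,h),interpolation=cv2.INTER_CUBIC)
cv2.imwrite('pics/fin.png',np.vstack([np.hstack([r(a[165:245,145:245],375,300),r(a[140:240,420:520],300,300)]),np.hstack([r(b[270:370,410:530],360,300),r(b[220:320,60:180],315,300)])]))
E
```

```text
clock: 43.7
eef_pos: [0.5736, 0.3208, 0.0279]
tool_rot: [-90.0, 0.0, 22.0]
contact_force: [0.4, 0.2, -0.1]
width: 0.0442
clock: 44.2
eef_pos: [0.5739, 0.3207, 0.1802]
tool_rot: [-90.0, -0.0, 21.9]
contact_force: [0.1, 1.5, -0.3]
width: 0.0441
clock: 44.7
eef_pos: [0.4991, 0.1545, 0.1791]
tool_rot: [-89.9, -0.0, 21.5]
contact_force: [0.2, -0.1, 0.4]
width: 0.0445
45.0 [0.49913509 0.16234852 0.17837512]
```

View pics/fin.png

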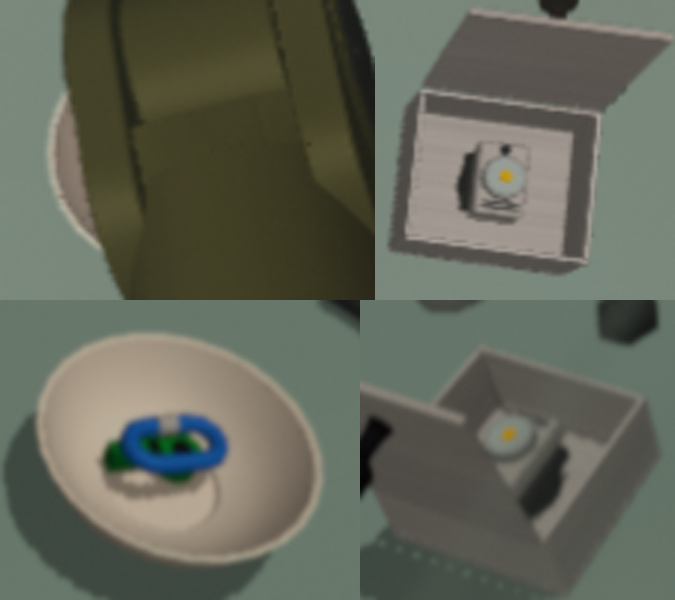

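The whistle and small carabiner are at rest inside the bowl, with the carabiner lying on the whistle. The headlamp is lens up on the stack in the middle of the case. The gripper is clear of everything.

```bash
python3 - <<'E'
from h import *
b=px2w('top4',[(420+505/3-375/3,140+177/3)],.056);print('lens',b)
s=robot.state();print(s['contact_force'],s['joint_vel'].max()); print(robot.job_done())
E
```

```text
lens [[ 0.61197381 -0.32558024  0.056     ]]
[ 0.40838515  0.47413018 -0.41968856] 0.4115525347206623
the job is handed in; nothing more can be done
None
```

Both kits are made up and the job is handed in, with about 45 s on the clock.

- **Case:** the round plate (16 mm) and the square plate (10 mm) are stacked in the middle of the well, with the headlamp on them, lens up. The lens centre measured (0.612, -0.326) against a case centre of (0.614, -0.323). I judged the lamp level with the rim from the heights (4 + 26 + 26 = 56 mm) and from contact being felt at the expected height; I did not measure it directly.
- **Bowl:** the whistle lies across the flat floor, and the small carabiner is set down on top of it. The last scene picture shows both well inside the rim, but the arm hid the bowl in the last top view.
- **Left alone:** I never gripped the hex plate or the two large carabiners. The last time each was in view, it was where it had started.
- **One failed step:** my first grip on the square plate closed over its top with about 10 N, and the plate did not move. The second try, pre-closed and lower, held.
- **Disagreements:** the top and wrist cameras differed by 2 to 4 mm on some positions, and I mostly went by the wrist view. Readings taken just after fast moves were still swinging by a few millimetres.

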